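# Fit the star wheel to the bottling machine

## Task

Get the bottling machine ready for the next batch. First lift the stray green bottle off the round metal deck and stand it gently in the empty crate cell, the one with the yellow pad. Then take the green star wheel by its handle, turn it so that its three holes line up with the three brass studs of the hub, and lower it (do not drop it) until it sits flat and fully home on the hub; let go, and leave the other bottles alone.

Things in the scene. Friction and masses are not known exactly. Their poses are not given: they have to be found in the camera images.
- star: Green plastic star wheel, loose, 0.3-0.55 kg, flat on the board: disc 190 mm across, 14 thick, six bottle pockets in its rim. Origin: centre of underside; z up. Three 18 mm through holes 45 mm from the centre at 90, 210, 330 deg from its x (anticlockwise from above), so turns of 120 deg fit equally. Its black handle bar runs along its x over the centre.
- star_handle (a point): Middle of the star wheel's black handle bar, 50 mm above the wheel's underside on its axis; axes as the wheel's. Bar 70 mm long (x), 22 wide (y), 20 high, on a post near each end, with 26 mm free height between disc and bar. Grip it across y.
- hub: Fixed hub that cannot turn, on the middle of the deck: dark steel flange 120 mm across, 25 high, with three brass studs of 14 mm diameter rising 26 mm above it (the last 8 mm taper to 6 mm diameter). Origin: centre of the flange's underside, 12 mm above the table. Studs 45 mm from the centre at 90, 210, 330 deg from its x axis; its angle varies.
- hub_seat (a point): Centre of the hub flange's upper face (37 mm above the table), where the underside of the star wheel must come to lie; axes as the hub's.
- deck: Round fixed aluminium deck 320 mm across, 12 thick, on the table. Origin: centre of its underside. A guide rail (10 mm bar, top 67 mm above the table, three posts) follows an arc of 140 mm radius, 57 deg either side of the deck's +x; the other side is open. Behind its middle, 150 mm from the origin along +x, a fixed yellow sensor (30 x 45 mm) on a post, top 175 mm above the table.
- stray: Stray green glass bottle, loose, 0.2-0.4 kg, 150 mm tall, upright on the deck beside the hub on the side away from the rail. Origin: centre of its foot; z up. Body 72 mm in diameter up to 55 mm height, shoulder narrowing up to 94 mm, neck 30 mm in diameter to 120 mm, then a wooden stopper 31 mm in diameter to 150 mm, firmly fixed: it may be lifted by it.
- crate: Fixed red crate, 190 x 190 mm, 65 mm high, walls 5 mm, floor 5 mm, divided in 2 x 2 cells 87 mm wide whose centres lie 46.5 mm from its middle along its x and y. Origin: centre of its underside. Three cells hold a bottle, one only the yellow pad. Crate and board may change sides.
- pad: Fixed yellow pad, 70 x 70 x 3 mm, on the floor of the empty crate cell, at the cell's centre. Origin: centre of its underside, 5 mm above the table; a bottle on it has its foot 8 mm above the table.
- board: Fixed plywood board, 200 x 200 x 18 mm, on which the star wheel lies. Origin: centre of its underside.
- crated0: Green glass bottle like the stray one, in a crate cell; leave alone. Origin: centre of its foot.
- crated1: As crated0.
- crated2: As crated0.
- full: Full amber bottle of the same shape, 150 mm tall, loose on the table just beyond the guide rail; leave alone. Origin: centre of its foot.
There are look-alikes about, which are no part of the job. What is shaped like the crated1 but blue is not meant. There is more than one size of the star; the one meant has the size given above.

How it is judged:
By the outcome, as a careful person would: the job done as asked, in the order asked, and still so for the second after the job is handed in, with the robot touching nothing.
It also fails if it takes over 64 s, if anything falls off the work surface, if the arm or the gripper's body presses on something with over 40 N, if the wrist force passes 120 N, or if a joint passes its speed limit or range.

## Robot

A 6-joint arm with a two-finger parallel gripper is mounted at the origin on the work surface. World frame = base frame: x ahead of the robot, y to its left, z up, the work surface at z = 0. Lengths are in m, angles in rad, forces in N, time in s.
With the tool pointing down it reaches from about 0.35 to 0.875 m from the base axis. Payload 4.2 kg.
Tool frame: the origin (TCP) lies on the centre line of the jaws, within the pads' length; the fingertips stand 14 mm ahead of it and the grasp point (between the pads) lies 5 mm behind it; z points along the fingers, y is the direction in which the jaws open and shut (so a half turn about z gives the same grasp; the last joint's range is limited). The gripper opens to 87 mm and grips with 3 to 60 N. Pads are 19 mm wide; open, the fingers measure 117 mm over their backs; the gripper's body (75 mm by 190 mm) begins 51 mm behind the grasp point.
Start: joints at [-0.962, 0.385, 0.008, 0, -1.194, -0.259], TCP at [0.214, -0.587, 0.237] pointing down, gripper open.
Joint ranges: [-3.14, 3.14], [-1.21, 2.06], [-1.07, 1.41], [-3.16, 2.05], [-2.99, -0.16], [-3.1, 3.1]. Speed limits (rad/s): [2.79, 2.79, 3.14, 3.14, 3.14, 3.14].

## Interface

Orientations are given as a rotation vector (axis times angle).
In Python, from station import ctrl gives the robot as it stands.
- The arm moves only by the tool arm_command, never from a script. Its argument "increments" is one flat list of numbers, 7 for each row, row after row: the opening, from 0 (shut) to 1 (fully open), then the shift along the tool's x, y, z in mm, then the turn, a rotation vector about the tool's x, y, z in degrees. In form: [fingers, x, y, z, wx, wy, wz, fingers, x, y, z, wx, wy, wz, ...]. A call has 1 to 8 rows; each row is the pose to reach, as a shift and turn from the pose commanded when the call began, along the tool's axes at that moment; what a row does not reach only later rows make up. A row lasts 1/10 s, in which the tool goes at most 50 mm and 8.59 degrees, less where a joint would pass 70% of its speed; a pose out of reach is approached as far as the arm can. A call with a gripper value outside its range is refused whole. The fingers move at their own pace and stop on an object; "force" is the grip in N (left out, the last holds). Time passes only in rows, so rows that repeat a pose let the fingers close. It gives the time, the measured TCP pose, the force and the opening at its end, in the units of the state.
- ctrl.read_state(): the state, without advancing time (a new reading comes with each control period).
- ctrl.read_camera(name): name is "scene" or "side" or "wrist"; returns the picture (420x560x3 uint8, blue, green, red); there is no depth.
- ctrl.get_calibration(name): a dict with "camera_matrix" (3x3 intrinsics, pixels), "D" ([k1, k2, p1, p2, k3] as OpenCV has them; the pictures are not rectified), "extrinsics" (4x4, takes a point from camera to world coordinates); the wrist camera has in their place "mount" (4x4, takes a point from camera to tool coordinates, whose origin is the TCP and whose axes are the flange's). Camera axes: x right, y up, looking along -z (the intrinsics and any distortion apply to the point x, -y, -z); pixel columns grow to the right and rows downward; lengths in m; the calibration is good to about 2 mm. A picture is of the moment at which its call begins: read the wrist's pose just before it. get_calibration takes no time and is no camera call.
- ctrl.job_done(): hands the job in, once; it reports no verdict.
Trained networks look in the newest picture that a camera, given by its name, has taken for a name from the list of things; names that differ only in an ending like _2 or _b are one class to them, and where a whole thing is asked for, a point or a joint stands for the part that bears it (a point fixed in the world has none). Each returns a list of dicts, best first, with "score" (0 to 1); they miss things now and then, are a little off and sometimes report something else, mostly with a low value. They report only what shows in the picture. A call takes as long as a camera call. They do not tell look-alikes from the thing itself.
- ctrl.outline_of(thing, camera): "pixels" (420x560 bool, what is visible of it) and "at" ([column, row] as shares, 0 to 1, of the picture: columns of its width, rows of its height, amid what is visible of it).
- ctrl.spot_point(thing, camera): "at" ([column, row] as shares, 0 to 1, of the picture: columns of its width, rows of its height: a listed point, or the origin of a listed thing).
The state is a dict: "clock": time; "joint_positions": joint angles; "qd": joint speeds; "joint_torque": joint torques, N m; "eef_pos": TCP position; "eef_rot": TCP orientation; "contact_force": force on the tool from outside, world axes, zero at the start; "ft_torque": the same for the moment, N m; "finger_gap": finger opening in m.
Only numpy, scipy, OpenCV 4.12 (cv2) and the standard library are available. Lean on these libraries where they do the work, as an engineer would, in place of code of your own. Each camera call takes 0.05 s, during which the arm holds its last target. There are 200 camera calls.

## Working session

There is one attempt and no reset: what is moved stays moved. The work goes in short steps, Python scripts to look and compute and a tool call to move; the robot and the scene stay as the last step left them, time stands still between calls to the robot, and variables do not carry over. Pictures are saved under pics/ and viewed, about 8 in all and at most 12, crops included, and the job is handed in when it is done.

Besides the shell and the picture viewer there is one more tool, called as name(argument=value, ...) on one line, values as JSON. arm_command: Moves the arm, as the interface text tells. Its arguments: {"type":"object","properties":{"increments":{"type":"array","items":{"type":"number"}},"force":{"type":"number"}},"required":["increments"]}

```bash
ls; mkdir -p pics; python3 - <<'E'
from station import ctrl
import cv2, numpy as np
ims=[]
for n in ("scene","side"):
    im=ctrl.read_camera(n); cv2.imwrite(f"pics/{n}0.png",im); ims.append(im)
    c=ctrl.get_calibration(n); print(n,np.round(c["camera_matrix"],1).tolist(),np.round(c["D"],4).tolist(),np.round(c["extrinsics"],3).tolist())
    for t in ("star","star_handle","hub","hub_seat","deck","stray","crate","pad","board","full"):
        print(t,[(round(d["score"],2),(np.array(d["at"])*[560,420]).round(1).tolist()) for d in ctrl.spot_point(t,n)][:4])
c=ctrl.get_calibration("wrist");print(c)
print(ctrl.read_state())
E
```

```text
pics
scene [[411.6, 0.0, 278.8], [0.0, 411.6, 212.9], [0.0, 0.0, 1.0]] [-0.0848, 0.0, 0.0, 0.0, 0.0] [[0.448, -0.747, 0.491, 1.102], [0.894, 0.377, -0.242, -0.318], [-0.004, 0.548, 0.837, 1.009], [0.0, 0.0, 0.0, 1.0]]
star [(0.92, [334.8, 122.2]), (0.61, [377.3, 160.6])]
star_handle [(0.92, [336.7, 116.1]), (0.9, [382.1, 147.0])]
hub []
hub_seat [(0.79, [290.0, 221.9])]
deck [(0.57, [287.6, 226.8])]
stray []
crate [(0.77, [174.1, 245.8]), (0.45, [283.2, 222.2])]
pad []
board [(0.6, [376.5, 166.8])]
full [(0.8, [314.9, 295.2]), (0.31, [181.0, 228.0])]
side [[520.2, 0.0, 274.7], [0.0, 520.2, 200.3], [0.0, 0.0, 1.0]] [0.007, 0.0, 0.0, 0.0, 0.0] [[0.687, 0.575, -0.445, -0.212], [-0.727, 0.538, -0.427, -0.755], [-0.007, 0.616, 0.787, 1.347], [0.0, 0.0, 0.0, 1.0]]
star [(0.63, [139.4, 197.5])]
star_handle [(0.67, [133.9, 188.0])]
hub []
hub_seat []
deck [(0.94, [273.6, 197.2])]
stray [(0.67, [249.5, 206.5])]
crate [(0.87, [335.4, 272.4])]
pad [(0.64, [317.3, 272.2])]
board [(0.32, [360.1, 266.0])]
full [(0.88, [323.6, 171.8])]
{'camera_matrix': array([[372.63467068,   0.        , 286.51022
[... 516 characters left out ...]
     1.00000000e+00]])}
{'clock': 1.1, 'joint_positions': array([-9.62398937e-01,  3.84673572e-01,  7.88277368e-03, -8.72188359e-06,
       -1.19399650e+00, -2.58575113e-01]), 'qd': array([-0.00129498,  0.00016759, -0.00078835,  0.00025605, -0.00137975,
       -0.0020226 ]), 'joint_torque': array([ 1.66609807e-04, -3.90478277e+01,  1.87623990e+01,  4.22436163e+00,
        1.55062677e-02, -4.12849181e-05]), 'eef_pos': array([ 0.21420543, -0.58711446,  0.23655799]), 'eef_rot': array([-5.46695035e-01,  3.09364815e+00, -7.51959656e-06]), 'contact_force': array([ 0.81107661,  0.51636068, -0.17557883]), 'ft_torque': array([ 0.01556368, -0.03474622, -0.01085125]), 'finger_gap': 0.08665442660323476}
```

View pics/scene0.png

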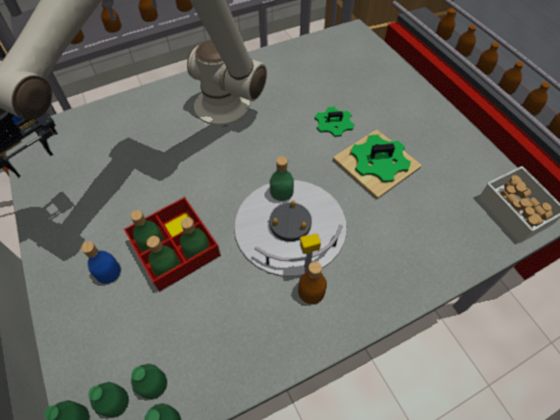

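View pics/side0.png

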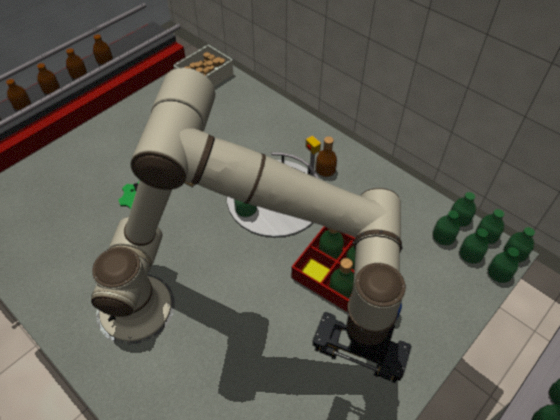

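The scene view shows the large star on the board at (380,158), with a small look-alike at (334,121). The stray bottle is at (282,185) with its stopper top at about (281,161). The hub is at (291,222), and the pad is in the crate's upper-right cell at about (180,226). The side view shows the pad at (317,271); the arm hides the hub.

```bash
cat > h.py <<'E'
from station import ctrl
import cv2, numpy as np
from scipy.spatial.transform import Rotation as R
def cam(n):
    c=ctrl.get_calibration(n)
    if n=="wrist":
        s=ctrl.read_state(); T=np.eye(4); T[:3,:3]=R.from_rotvec(s["eef_rot"]).as_matrix(); T[:3,3]=s["eef_pos"]
        E=T@c["mount"]
    else: E=c["extrinsics"]
    return c["camera_matrix"],np.array(c["D"]),np.array(E)
def ray(px,C,z):
    K,D,E=C
    u=cv2.undistortPoints(np.array(px,float).reshape(-1,1,2),K,D)[:,0]
    d=np.c_[u[:,0],-u[:,1],-np.ones(len(u))]@E[:3,:3].T
    o=E[:3,3]
    return o+d*((z-o[2])/d[:,2])[:,None]
def proj(P,C):
    K,D,E=C
    p=(np.atleast_2d(P)-E[:3,3])@E[:3,:3]
    return cv2.projectPoints(p*[1,-1,-1],np.zeros(3),np.zeros(3),K,D)[0][:,0]
def tool(dxyz):  # world vector -> tool mm
    s=ctrl.read_state(); return (R.from_rotvec(s["eef_rot"]).inv().apply(dxyz)*1000).round(1)
def pts(t,n):
    return [(round(d["score"],2),(np.array(d["at"])*[560,420]).round(1).tolist()) for d in ctrl.spot_point(t,n)][:4]
E
python3 - <<'E'
from h import *
C=cam("scene"); S=cam("side")
print("stray top",ray([281,160],C,.162),"foot",ray([282,193],C,.012))
print("star",ray([382.1,147],C,.068),ray([377.3,160.6],C,.018))
print("hub",ray([290,221.9],C,.037),"deck",ray([287.6,226.8],C,0),ray([273.6,197.2],S,0))
print("crate",ray([174.1,245.8],C,0),ray([335.4,272.4],S,0),"pad",ray([317.3,272.2],S,.005),ray([180,226],C,.008))
print("sensor",ray([311,240],C,.175))
print("crate rim corners",ray([[126,241],[184,200],[219,246],[159,287]],C,.065))
s=ctrl.read_state();print(R.from_rotvec(s["eef_rot"]).as_matrix().round(3))
E
```

```text
stray top [[0.45465231 0.00842541 0.162     ]] foot [[0.45670429 0.01076075 0.012     ]]
star [[0.47535213 0.34627537 0.068     ]] [[0.48309272 0.33468531 0.018     ]]
hub [[ 0.57150873 -0.02244442  0.037     ]] deck [[ 0.56292995 -0.02497108  0.        ]] [[ 0.55539904 -0.0132851   0.        ]]
crate [[ 0.47535367 -0.33780439  0.        ]] [[ 0.47401438 -0.34256479  0.        ]] pad [[ 0.43545982 -0.3047094   0.005     ]] [[ 0.42628685 -0.3014235   0.008     ]]
sensor [[ 0.71273988 -0.04368242  0.175     ]]
crate rim corners [[ 0.44395333 -0.44811865  0.065     ]
 [ 0.38808618 -0.26393986  0.065     ]
 [ 0.56921521 -0.23077591  0.065     ]
 [ 0.60973591 -0.40846631  0.065     ]]
[[-0.939 -0.343  0.   ]
 [-0.343  0.939 -0.   ]
 [-0.    -0.    -1.   ]]
```

arm_command(increments=[1,-30,19,-20,0,0,6.75,1,-75,48,-40,0,0,13.5,1,-113,73,-60,0,0,20,1,-150,97,-80,0,0,27,1,-190,122,-93,0,0,34,1,-226,146,-93,0,0,40.5,1,-264,170,-93,0,0,47,1,-300,194,-93,0,0,54])

```text
clock: 1.9
eef_pos: [0.4305, -0.3003, 0.3301]
eef_rot: [0.924, 3.001, 0.0]
contact_force: [0.9, -0.6, 0.2]
finger_gap: 0.087
```

```bash
python3 - <<'E'
from h import *
import time
W=cam("wrist"); im=ctrl.read_camera("wrist"); cv2.imwrite("pics/w1.png",im)
s=ctrl.read_state(); print(s["clock"],s["eef_pos"],R.from_rotvec(s["eef_rot"]).as_matrix().round(3)[:,0],s["qd"].round(3))
for t,z in (("pad",.008),("crate",0)):
    for sc,p in pts(t,"wrist"): print(t,sc,p,ray(p,W,z if t=="crate" else .005))
S=cam("side"); C=cam("scene")
for n,c in (("scene",C),("side",S)):
    im=ctrl.read_camera(n); cv2.imwrite(f"pics/{n}1.png",im)
    for t,z in (("stray",.012),("crate",0),("pad",.005),("hub_seat",.037),("hub",.012),("deck",0),("star",.018),("star_handle",.068)):
        for sc,p in pts(t,n): print(n,t,sc,p,ray(p,c,z).round(4))
E
```

```text
1.95 [ 0.43348328 -0.29678623  0.32968287] [-0.826  0.563 -0.002] [-0.082  0.009  0.001  0.021 -0.016  0.398]
pad 0.91 [283.3, 163.4] [[ 0.42710878 -0.30310933  0.005     ]]
crate 0.82 [281.4, 212.8] [[ 0.48106087 -0.34307433  0.        ]]
scene stray 0.93 [280.1, 194.9] [[0.4604 0.0025 0.012 ]]
scene crate 0.56 [172.4, 246.9] [[ 0.4766 -0.3433  0.    ]]
scene crate 0.29 [150.9, 241.2] [[ 0.4315 -0.3926  0.    ]]
scene pad 0.6 [178.8, 227.2] [[ 0.4265 -0.3058  0.005 ]]
scene pad 0.22 [376.4, 163.6] [[0.4841 0.3336 0.005 ]]
scene hub_seat 0.67 [288.6, 219.3] [[ 0.5621 -0.022   0.037 ]]
scene hub 0.98 [288.9, 226.4] [[ 0.5698 -0.0246  0.012 ]]
scene hub 0.72 [381.4, 160.7] [[0.4855 0.3502 0.012 ]]
scene deck 0.62 [286.6, 223.6] [[ 0.552  -0.0226  0.    ]]
scene star 0.97 [335.7, 120.5] [[0.2712 0.309  0.018 ]]
scene star 0.84 [376.2, 160.4] [[0.4808 0.332  0.018 ]]
scene star 0.41 [174.4, 245.1] [[ 0.4848 -0.336   0.018 ]]
scene star_handle 0.82 [384.4, 148.8] [[0.4847 0.3484 0.068 ]]
scene star_handle 0.55 [333.8, 114.4] [[0.2862 0.2865 0.068 ]]
scene star_handle 0.28 [166.2, 269.5] [[ 0.5737 -0.3768  0.068 ]]
side stray 0.7 [248.9, 207.4] [[0.4637 0.0094 0.012 ]]
side crate 0.57 [337.7, 272.8] [[ 0.4776 -0.3484  0.    ]]
side pad 0.86 [317.6, 270.2] [[ 0.4412 -0.3009  0.005 ]]
side pad 0.45 [332.3, 248.6] [[ 0.5296 -0.2845  0.005 ]]
side hub_seat 0.65 [275.1, 192.1] [[ 0.5529 -0.0227  0.037 ]]
side hub 0.84 [275.4, 197.3] [[ 0.5523 -0.0245  0.012 ]]
side deck 0.86 [273.8, 195.8] [[ 0.5601 -0.0097  0.    ]]
side star 0.76 [139.1, 194.0] [[0.2535 0.3084 0.018 ]]
side star 0.69 [184.1, 150.9] [[0.4812 0.3488 0.018 ]]
side star 0.4 [317.9, 270.7] [[ 0.4342 -0.3071  0.018 ]]
side star_handle 0.9 [136.3, 187.9] [[0.2453 0.2949 0.068 ]]
side star_handle 0.6 [181.1, 141.6] [[0.4767 0.3483 0.068 ]]
```

View pics/w1.png

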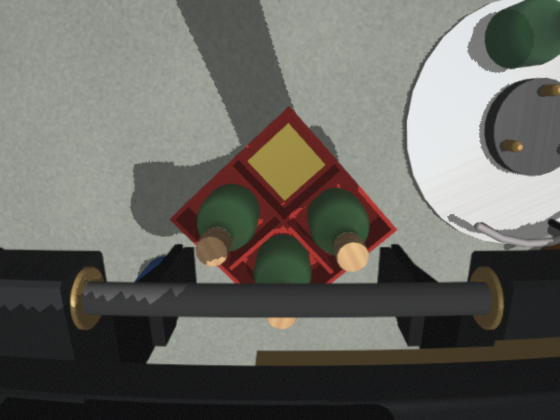

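The wrist view shows the pad centred at about (287,162) in the upper cell, the three crated bottles below it, and the stray at the top right (about (520,35)). The wrist was still turning slightly in that picture, so I'll take it again now that it's at rest.

```bash
python3 - <<'E'
from h import *
ctrl.read_camera("wrist")
W=cam("wrist"); im=ctrl.read_camera("wrist"); cv2.imwrite("pics/w2.png",im)
s=ctrl.read_state(); print(s["clock"],s["eef_pos"],R.from_rotvec(s["eef_rot"]).as_matrix().round(3).tolist(),s["qd"].round(3))
hsv=cv2.cvtColor(im,cv2.COLOR_BGR2HSV); m=cv2.inRange(hsv,(22,120,90),(34,255,255)); 
n,l,st,ce=cv2.connectedComponentsWithStats(m); i=1+st[1:,4].argmax(); print(st[i],ce[i])
b=cv2.boxPoints(cv2.minAreaRect(np.argwhere(l==i)[:,::-1].astype(np.float32))); P=ray(b,W,.008); print(b,P,P.mean(0))
print("centroid",ray(ce[i],W,.008)); e=np.roll(P,-1,0)-P; print(np.linalg.norm(e,axis=1),np.degrees(np.arctan2(e[:,1],e[:,0])))
print(pts("stray","wrist"),pts("crate","wrist"))
E
```

```text
3.05 [ 0.42958974 -0.3020038   0.32953001] [[-0.83, 0.558, -0.0], [0.558, 0.83, 0.0], [0.0, -0.0, -1.0]] [ 0.     0.002  0.002  0.001 -0.001  0.001]
[ 250  124   76   76 2940] [287.68945578 162.03435374]
[[249.05109  160.09726 ]
 [289.82898  123.688446]
 [326.1668   164.38681 ]
 [285.38892  200.79562 ]] [[ 0.39769839 -0.33797122  0.008     ]
 [ 0.38895264 -0.27004561  0.008     ]
 [ 0.45674462 -0.2599826   0.008     ]
 [ 0.46741135 -0.32953728  0.008     ]] [ 0.42770175 -0.29938418  0.008     ]
centroid [[ 0.42706523 -0.2988335   0.008     ]]
[0.06848632 0.06853478 0.07036784 0.07022128] [  97.33674402    8.44330711  -81.28119028 -173.10183102]
[(0.83, [512.6, 36.8])] [(0.84, [285.1, 209.1]), (0.69, [286.9, 162.8])]
```

arm_command(increments=[1,12,40,0,0,0,0,1,28,85,0,0,0,0,1,44,132,0,0,0,0,1,60,180,0,0,0,0,1,76,230,0,0,0,0,1,90,273,0,0,0,0,1,90,273,0,0,0,0,1,90,273,0,0,0,0])

```text
clock: 3.95
eef_pos: [0.5075, -0.0243, 0.3294]
eef_rot: [-0.913, -3.005, 0.001]
contact_force: [-0.6, -0.5, -0.7]
finger_gap: 0.0871
```

```bash
python3 - <<'E'
from h import *
W=cam("wrist"); im=ctrl.read_camera("wrist"); cv2.imwrite("pics/w3.png",im)
s=ctrl.read_state(); print(s["clock"],s["eef_pos"],s["qd"].round(3))
for t,z in (("stray",.012),("hub_seat",.037),("hub",.012)):
    for sc,p in pts(t,"wrist"): print(t,sc,p,ray(p,W,z))
E
```

```text
4.0 [ 0.50730147 -0.02525769  0.32947155] [-0.031 -0.007 -0.004 -0.001  0.    -0.002]
stray 0.61 [285.0, 111.1] [[0.45064313 0.01109204 0.012     ]]
hub_seat 0.95 [313.4, 203.0] [[ 0.56043872 -0.02062553  0.037     ]]
hub 0.61 [95.1, 272.1] [[ 0.4814131  -0.33033996  0.012     ]]
```

View pics/w3.png

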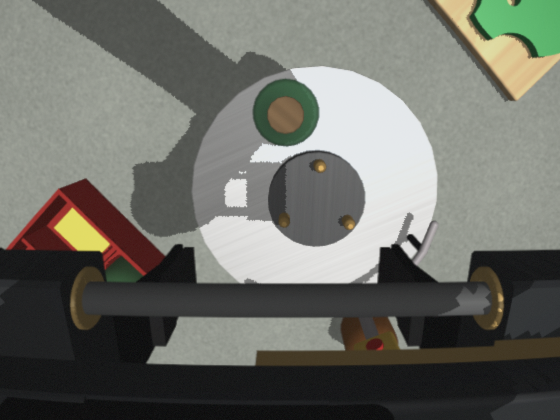

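The stopper is at (286,115), the hub disc is centred at about (317,198), and the studs are at (320,166), (284,220) and (349,223).

```bash
python3 - <<'E'
from h import *
W=cam("wrist"); im=ctrl.read_camera("wrist")
hsv=cv2.cvtColor(im,cv2.COLOR_BGR2HSV)
def comp(m,lo):
    n,l,st,ce=cv2.connectedComponentsWithStats(m); return [(st[i].tolist(),ce[i],l==i) for i in range(1,n) if st[i,4]>lo]
m=cv2.inRange(hsv,(5,60,50),(20,255,255)); m[:80]=0; m[150:]=0; m[:,:240]=0;m[:,340:]=0
for st,c,_ in comp(m,100): print("stopper",st,c,ray(c,W,.162))
g=cv2.inRange(hsv,(45,60,20),(90,255,255)); g[:70]=0;g[160:]=0;g[:,:240]=0;g[:,340:]=0
for st,c,k in comp(g,100):
    cc=cv2.minEnclosingCircle(np.argwhere(k)[:,::-1].astype(np.float32)); print("body",cc,ray(cc[0],W,.067))
b=cv2.inRange(hsv,(12,90,60),(35,255,255)); b[:150]=0;b[245:]=0;b[:,:265]=0;b[:,370:]=0
for st,c,_ in comp(b,8): print("stud",st,c,ray(c,W,.058))
C=cam("scene"); m2=ray([[317,198]],W,.037); print("hub",m2)
s=ctrl.read_state();p=s["eef_pos"];print(p)
E
```

```text
stopper [270, 95, 36, 37, 1024] [287.109375   113.21289062] [[0.45166407 0.01139996 0.162     ]]
body ((286.8406066894531, 110.8545150756836), 32.86537170410156) [[0.4510073  0.01159861 0.067     ]]
stud [315, 159, 13, 13, 123] [321.00813008 164.51219512] [[0.52189855 0.01044817 0.058     ]]
stud [280, 212, 12, 14, 132] [285.59848485 218.62878788] [[ 0.55253965 -0.05873586  0.058     ]]
stud [344, 214, 13, 15, 137] [349.84671533 220.81751825] [[0.59731883 0.00267049 0.058     ]]
hub [[ 0.5575001  -0.01599192  0.037     ]]
[ 0.50710574 -0.02654049  0.32969352]
```

arm_command(increments=[1,35,0,10,0,0,0,1,67,0,30,0,0,0,1,67,0,70,0,0,0,1,67,0,110,0,0,0,1,67,0,150,0,0,0,1,67,0,178,0,0,0,1,67,0,187,0,0,0,1,67,0,187,0,0,0])

```text
clock: 5.0
eef_pos: [0.4515, 0.0112, 0.142]
eef_rot: [-0.919, -3.003, 0.003]
contact_force: [-0.0, -0.6, 1.3]
finger_gap: 0.0871
```

arm_command(increments=[0,0,0,0,0,0,0,0,0,0,0,0,0,0,0,0,0,0,0,0,0,0,0,0,0,0,0,0,0,0,0,0,0,0,0,0,0,0,0,0,0,0], force=25)

```text
clock: 5.6
eef_pos: [0.4519, 0.0121, 0.1428]
eef_rot: [0.917, 3.004, 0.0]
contact_force: [0.1, 0.4, -0.1]
finger_gap: 0.0469
```

arm_command(increments=[0,0,0,0,0,0,0,0,0,0,0,0,0,0,0,0,0,0,0,0,0,0,0,0,0,0,0,0,0,0,0,0,0,0,0])

```text
clock: 6.1
eef_pos: [0.4517, 0.012, 0.1425]
eef_rot: [-0.917, -3.004, 0.0]
contact_force: [0.4, 0.3, 0.7]
finger_gap: 0.0306
```

arm_command(increments=[0,0,0,-10,0,0,0,0,0,0,-30,0,0,0,0,0,0,-60,0,0,0,0,0,0,-85,0,0,0,0,-8,-14,-100,0,0,0,0,-25,-44,-100,0,0,0,0,-42,-75,-100,0,0,0,0,-59,-105,-100,0,0,0])

```text
clock: 6.9
eef_pos: [0.4413, -0.1088, 0.2427]
eef_rot: [-0.916, -3.004, -0.001]
contact_force: [0.3, 0.1, -3.8]
finger_gap: 0.0301
```

arm_command(increments=[0,-17,-30,0,0,0,0,0,-34,-60,0,0,0,0,0,-51,-91,0,0,0,0,0,-68,-121,0,0,0,0,0,-82,-146,0,0,0,0,0,-90,-160,0,0,0,0,0,-94,-167,0,0,0,0,0,-94,-167,0,0,0,0])

```text
clock: 7.7
eef_pos: [0.4264, -0.2994, 0.2422]
eef_rot: [-0.919, -3.003, -0.001]
contact_force: [-0.1, -0.4, -3.3]
finger_gap: 0.0303
```

```bash
python3 - <<'E'
from h import *
W=cam("wrist"); im=ctrl.read_camera("wrist"); cv2.imwrite("pics/w4.png",im)
s=ctrl.read_state(); print(s["clock"],s["eef_pos"],s["eef_rot"],s["contact_force"],s["finger_gap"],s["qd"].round(3))
print("to pad (tool mm)",tool(np.array([.427,-.299,.143-.004])-s["eef_pos"]))
E
```

```text
7.75 [ 0.42647918 -0.29867807  0.24223143] [-9.18254140e-01 -3.00335538e+00 -1.02543216e-03] [-0.45906099  0.69578417 -4.25033267] 0.029594714997049982 [ 0.019 -0.011 -0.009 -0.002 -0.001 -0.002]
to pad (tool mm) [ -0.7  -0.  103.2]
```

View pics/w4.png

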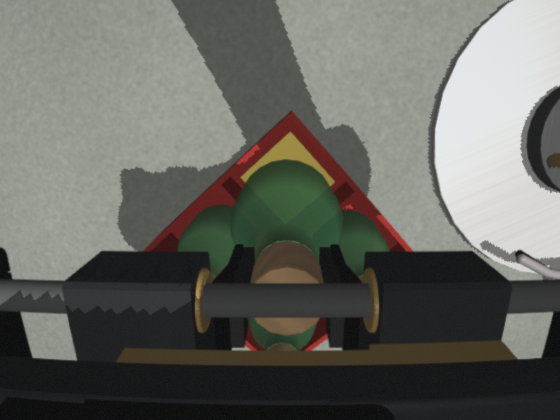

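The bottle hangs centred over the cell; its body is at (288,215) and yellow corners of the pad show on both sides. Now lowering.

arm_command(increments=[0,-1,0,25,0,0,0,0,-1,0,50,0,0,0,0,-1,0,70,0,0,0,0,-1,0,85,0,0,0,0,-1,0,93,0,0,0,0,-1,0,98,0,0,0,0,-1,0,100,0,0,0,0,-1,0,101,0,0,0])

```text
clock: 8.55
eef_pos: [0.4281, -0.2995, 0.1421]
eef_rot: [0.916, 3.004, -0.0]
contact_force: [-0.9, -0.2, -4.0]
finger_gap: 0.0303
```

arm_command(increments=[0,0,0,1,0,0,0,0,0,0,2,0,0,0,0,0,0,3,0,0,0,0,0,0,3,0,0,0])

```text
clock: 8.95
eef_pos: [0.4276, -0.2996, 0.1386]
eef_rot: [0.918, 3.004, 0.0]
contact_force: [-0.5, -0.9, -3.4]
finger_gap: 0.0307
```

arm_command(increments=[0,0,0,0.5,0,0,0,0,0,0,1,0,0,0,0,0,0,1,0,0,0])

```text
clock: 9.25
eef_pos: [0.428, -0.2999, 0.1385]
eef_rot: [0.916, 3.004, -0.001]
contact_force: [-1.6, 0.6, 4.0]
finger_gap: 0.0303
```

arm_command(increments=[0.65,0,0,0,0,0,0,0.65,0,0,0,0,0,0,0.65,0,0,0,0,0,0,0.65,0,0,0,0,0,0,0.65,0,0,-10,0,0,0,0.65,0,0,-40,0,0,0,0.65,0,0,-85,0,0,0,0.65,0,0,-130,0,0,0])

```text
clock: 10.05
eef_pos: [0.4272, -0.2995, 0.2695]
eef_rot: [-0.917, -3.004, 0.0]
contact_force: [0.8, -0.2, -0.5]
finger_gap: 0.0564
```

```bash
python3 - <<'E'
from h import *
s=ctrl.read_state(); print(s["clock"],s["eef_pos"],s["finger_gap"],s["joint_positions"].round(3))
W=cam("wrist"); im=ctrl.read_camera("wrist"); cv2.imwrite("pics/w5.png",im)
S=cam("side"); C=cam("scene")
for n,c in (("scene",C),("side",S)):
    im=ctrl.read_camera(n); cv2.imwrite(f"pics/{n}5.png",im)
    for t,z in (("stray",.012),("star",.018),("star_handle",.068)):
        for sc,p in pts(t,n): print(n,t,sc,p,ray(p,c,z).round(4))
E
```

```text
10.05 [ 0.42724205 -0.29950232  0.26947133] 0.05642923312054852 [-0.3    0.185 -0.188  0.    -1.198 -1.863]
scene stray 0.93 [178.2, 227.2] [[ 0.4305 -0.3075  0.012 ]]
scene star 0.8 [377.9, 158.2] [[0.4757 0.3421 0.018 ]]
scene star 0.77 [334.0, 119.9] [[0.2662 0.3053 0.018 ]]
scene star_handle 0.91 [336.7, 112.9] [[0.2844 0.2986 0.068 ]]
scene star_handle 0.87 [380.3, 145.7] [[0.4684 0.3443 0.068 ]]
side stray 0.87 [315.0, 274.6] [[ 0.4213 -0.3074  0.012 ]]
side stray 0.24 [187.2, 158.6] [[0.4677 0.3178 0.012 ]]
side star 0.9 [139.9, 195.0] [[0.2527 0.3031 0.018 ]]
side star 0.87 [183.9, 152.0] [[0.4773 0.3453 0.018 ]]
side star 0.54 [360.8, 263.5] [[ 0.5396 -0.3837  0.018 ]]
side star_handle 0.69 [178.6, 140.2] [[0.4752 0.3597 0.068 ]]
side star_handle 0.25 [334.9, 271.9] [[ 0.4397 -0.3614  0.068 ]]
```

View pics/w5.png

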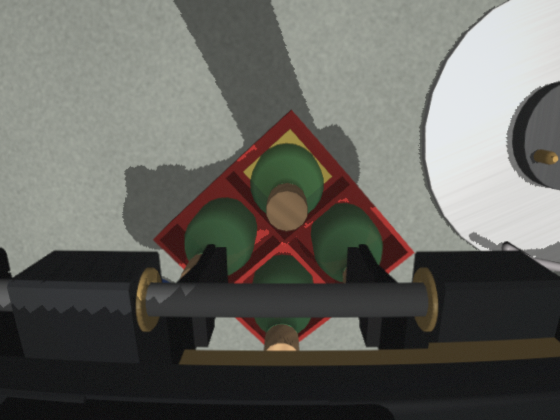

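The stray stands upright in its cell: stopper at (288,208), with pad corners showing around the body. Next, the star.

arm_command(increments=[1,12,25,-15,0,0,-4,1,30,63,-35,0,0,-8,1,49,102,-50,0,0,-12,1,69,144,-60,0,0,-16,1,89,185,-60,0,0,-20,1,109,227,-60,0,0,-24,1,129,268,-60,0,0,-28,1,149,310,-60,0,0,-32])

```text
clock: 11.3
eef_pos: [0.4768, 0.0426, 0.3269]
eef_rot: [-0.049, -3.14, 0.001]
contact_force: [1.2, -0.1, 0.1]
finger_gap: 0.0869
```

arm_command(increments=[1,-5,46,0,0,0,-4,1,-10,92,0,0,0,-9,1,-15,138,0,0,0,-14,1,-20,184,0,0,0,-18,1,-25,230,0,0,0,-23,1,-30,280,0,0,0,-28,1,-34,320,0,0,0,-32,1,-37,342,0,0,0,-32])

```text
clock: 12.1
eef_pos: [0.5256, 0.3844, 0.325]
eef_rot: [0.819, -3.03, 0.003]
contact_force: [-0.6, -1.3, -0.6]
finger_gap: 0.087
```

arm_command(increments=[1,0,0,0,0,0,0,1,0,0,0,0,0,0,1,0,0,0,0,0,0])

```text
clock: 12.4
eef_pos: [0.5258, 0.3804, 0.3273]
eef_rot: [0.813, -3.034, 0.001]
contact_force: [-0.7, -0.3, -0.4]
finger_gap: 0.0873
```

```bash
python3 - <<'E'
from h import *
s=ctrl.read_state(); print(s["clock"],s["eef_pos"],R.from_rotvec(s["eef_rot"]).as_matrix()[:,0],s["qd"].round(3))
W=cam("wrist"); im=ctrl.read_camera("wrist"); cv2.imwrite("pics/w6.png",im)
for t,z in (("star",.018),("star_handle",.068),("board",0)):
    for sc,p in pts(t,"wrist"): print(t,sc,p,ray(p,W,z).round(4))
# through holes seen as board-coloured blobs
h=[d for d in ctrl.outline_of("star","wrist")]
for d in h: print(d["score"],d["pixels"].sum())
m=h[0]["pixels"]; np.save("m.npy",m)
c,_=cv2.minEnclosingCircle(np.argwhere(m)[:,::-1].astype(np.float32)); print(c,_,ray(c,W,.032))
E
```

```text
12.4 [0.52580898 0.38038631 0.32731943] [-0.86601137 -0.50002352  0.00088399] [-0.008 -0.014 -0.    -0.001  0.002 -0.   ]
star 0.65 [286.5, 121.7] [[0.4783 0.3526 0.018 ]]
star 0.29 [279.5, 119.1] [[0.4799 0.3438 0.018 ]]
star_handle 0.76 [281.8, 118.1] [[0.4758 0.3454 0.068 ]]
0.78 16562
(282.1055603027344, 115.7688980102539) 82.51971435546875 [[0.4745279  0.34449433 0.032     ]]
```

View pics/w6.png

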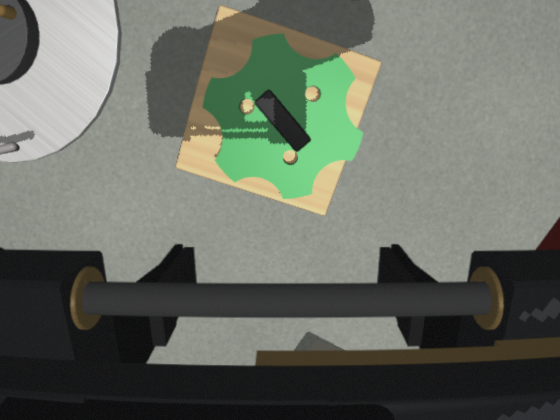

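The holes are at (247,106), (313,94) and (290,157). The handle bar runs from (262,95) to (305,146).

```bash
python3 - <<'E'
from h import *
W=cam("wrist"); im=cv2.imread("pics/w6.png"); g=im.max(2)
m=((g<60)).astype(np.uint8); m[:80]=0;m[160:]=0;m[:,:250]=0;m[:,320:]=0
n,l,st,ce=cv2.connectedComponentsWithStats(m); i=1+st[1:,4].argmax()
r=cv2.minAreaRect(np.argwhere(l==i)[:,::-1].astype(np.float32)); b=cv2.boxPoints(r); print(st[i],r)
P=ray(b,W,.078); e=np.diff(P,axis=0); k=np.linalg.norm(e,axis=1); print("handle",P.mean(0),k,np.degrees(np.arctan2(e[:,1],e[:,0])))
# holes: non-green blobs near guesses
hsv=cv2.cvtColor(im,cv2.COLOR_BGR2HSV); H=[]
q=cv2.inRange(hsv,(5,30,30),(32,255,255))
n,l,st,ce=cv2.connectedComponentsWithStats(q)
for a in ((247,106),(313,94),(290,157)):
    i=l[a[1],a[0]]; print(st[i],ce[i]); c=np.array(st[i][:2])+(np.array(st[i][2:4])-1)/2; H.append(c)
H=ray(H,W,.032); c=H.mean(0); print("holes c",c); d=H-c; print(np.linalg.norm(d,axis=1),np.degrees(np.arctan2(d[:,1],d[:,0])))
print(pts("star_handle","wrist"))
E
```

```text
[ 256   90   54   61 1082] ((282.1269226074219, 120.00226593017578), (66.182861328125, 20.39702796936035), 49.843997955322266)
handle [0.47756717 0.34758978 0.078     ] [0.02090001 0.06821381 0.02151757] [158.90557753  70.79300042 -19.64622976]
[240  99  14  15 161] [246.54037267 105.98757764]
[306  87  14  15 163] [312.21472393  93.57055215]
[283 151  14  12 138] [289.73913043 156.5       ]
holes c [0.47792361 0.34777281 0.032     ]
[0.04464396 0.04449909 0.04434774] [-79.78375915 159.88408352  40.21251816]
[(0.76, [281.8, 118.1])]
```

arm_command(increments=[1,20,-1,20,0,0,-8,1,40,-3,55,0,0,-16,1,58,-4,95,0,0,-24,1,58,-4,140,0,0,-32,1,58,-4,180,0,0,-40,1,58,-4,210,0,0,-40,1,58,-4,225,0,0,-40,1,58,-4,225,0,0,-40])

```text
clock: 13.5
eef_pos: [0.4765, 0.3473, 0.1001]
eef_rot: [1.799, -2.569, 0.002]
contact_force: [0.1, -0.1, 0.2]
finger_gap: 0.0874
```

arm_command(increments=[1,0,0,15,0,0,0,1,0,0,30,0,0,0,1,0,0,38,0,0,0,1,0,0,39,0,0,0,1,0,0,39,0,0,0])

```text
clock: 14.0
eef_pos: [0.4781, 0.3492, 0.0644]
eef_rot: [-1.802, 2.571, 0.0]
contact_force: [0.1, 0.7, 0.6]
finger_gap: 0.0868
```

```bash
python3 - <<'E'
from h import *
s=ctrl.read_state(); M=R.from_rotvec(s["eef_rot"]).as_matrix(); print(s["clock"],s["eef_pos"],s["contact_force"],np.degrees(np.arctan2(M[1,0],M[0,0])))
print(tool(np.array([.4777,.3477,.063])-s["eef_pos"]))
C=cam("scene"); im=ctrl.read_camera("scene"); print("full",pts("full","scene"),[ray(p,C,0) for _,p in pts("full","scene")], ray([315,267],C,.15))
E
```

```text
14.0 [0.47813474 0.34920796 0.06442697] [0.07816743 0.73430262 0.59580019] -109.94317903140865
[ 1.6 -0.1  1.4]
full [(0.87, [313.5, 294.1])] [array([[ 0.77561785, -0.05864508,  0.        ]])] [[ 0.7676298 -0.0618045  0.15     ]]
```

arm_command(increments=[0,1,0,1,0,0,0,0,1,0,1,0,0,0,0,1,0,1,0,0,0,0,1,0,1,0,0,0,0,1,0,1,0,0,0,0,1,0,1,0,0,0,0,1,0,1,0,0,0,0,1,0,1,0,0,0], force=40)

```text
clock: 14.95
eef_pos: [0.4773, 0.3479, 0.0625]
eef_rot: [1.803, -2.573, -0.0]
contact_force: [0.6, -0.4, -0.1]
finger_gap: 0.0312
```

arm_command(increments=[0,0,0,0,0,0,0,0,0,0,0,0,0,0,0,0,0,0,0,0,0,0,0,0,0,0,0,0])

```text
clock: 15.35
eef_pos: [0.4774, 0.3479, 0.0626]
eef_rot: [-1.803, 2.573, -0.0]
contact_force: [0.3, 0.5, -0.3]
finger_gap: 0.0217
```

arm_command(increments=[0,0,0,-5,0,0,0,0,0,0,-15,0,0,0,0,0,0,-35,0,0,0,0,0,0,-60,0,0,0,0,0,0,-85,0,0,0,0,0,0,-105,0,0,0,0,0,0,-110,0,0,0])

```text
clock: 16.05
eef_pos: [0.4782, 0.3489, 0.1758]
eef_rot: [-1.8, 2.568, 0.002]
contact_force: [0.1, 0.6, -2.7]
finger_gap: 0.0217
```

```bash
python3 - <<'E'
from h import *
s=ctrl.read_state(); print(s["clock"],s["eef_pos"],s["contact_force"],s["finger_gap"])
# hub from w3 (settled pose then)
c=ctrl.get_calibration("wrist"); T=np.eye(4); T[:3,:3]=np.array([[-.83,.558,0],[.558,.83,0],[0,0,-1]]); T[:3,3]=[.50711,-.02600,.3296]
q=R.from_rotvec([-0.917,-3.004,0]).as_matrix(); T[:3,:3]=q
W=(c["camera_matrix"],np.array(c["D"]),T@c["mount"])
def model(p,C,zs):
    a=np.radians(p[2])+np.radians([0,120,240])
    return np.mean([proj(np.c_[p[0]+.045*np.cos(a),p[1]+.045*np.sin(a),np.full(3,z)],C) for z in zs],0)
from scipy.optimize import least_squares
zs=np.linspace(.040,.061,6)
wp=np.array([[349.85,220.8],[321.0,164.5],[285.6,218.6]])
f=least_squares(lambda p:(model(p,W,zs)-wp).ravel(),[.557,-.015,24],x_scale=[.01,.01,5]); print("wrist",f.x,f.fun.round(2))
S=cam("scene"); im=cv2.imread("pics/scene5.png"); hsv=cv2.cvtColor(im,cv2.COLOR_BGR2HSV)
b=cv2.inRange(hsv,(12,100,60),(35,255,255)); b[:190]=0;b[236:]=0;b[:,:262]=0;b[:,318:]=0
n,l,st,ce=cv2.connectedComponentsWithStats(b); print(st[1:],ce[1:]); print(model(f.x,S,zs))
# flange rim in w3
im=cv2.imread("pics/w3.png"); h=cv2.cvtColor(im,cv2.COLOR_BGR2HSV)
t=np.linspace(0,2*np.pi,36,endpoint=False)
print("rim",proj([f.x[0],f.x[1],.037],W))
cv2.polylines(im,[proj(np.c_[f.x[0]+.06*np.cos(t),f.x[1]+.06*np.sin(t),np.full(36,.037)],W).round().astype(int)],True,(0,0,255),1)
for z,col in ((.063,(255,0,255)),(.037,(0,255,0))):
    for u in model(f.x,W,[z]): cv2.circle(im,tuple(u.round().astype(int).tolist()),2,col,-1)
cv2.imwrite("pics/ov.png",cv2.resize(im[130:270,230:410],None,fx=4,fy=4,interpolation=cv2.INTER_NEAREST))
E
```

```text
16.05 [0.47821967 0.34885379 0.17577995] [ 0.13524768  0.60753139 -2.72227154] 0.021732474978970517
wrist [ 5.58740097e-01 -1.46953948e-02  2.40801151e+01] [ 0.23  0.23  0.07 -0.48 -0.3   0.3 ]
[[291 201   4   7  22]
 [273 218   5   8  31]
 [301 222   5   8  29]
 [303 234  15   2  20]] [[292.54545455 203.95454545]
 [274.96774194 221.38709677]
 [303.20689655 225.48275862]
 [311.25       234.75      ]]
[[303.31907553 223.47371008]
 [292.77415393 201.61688771]
 [275.25376742 219.6422621 ]]
rim [[317.93185973 199.03368532]]
```

View pics/ov.png

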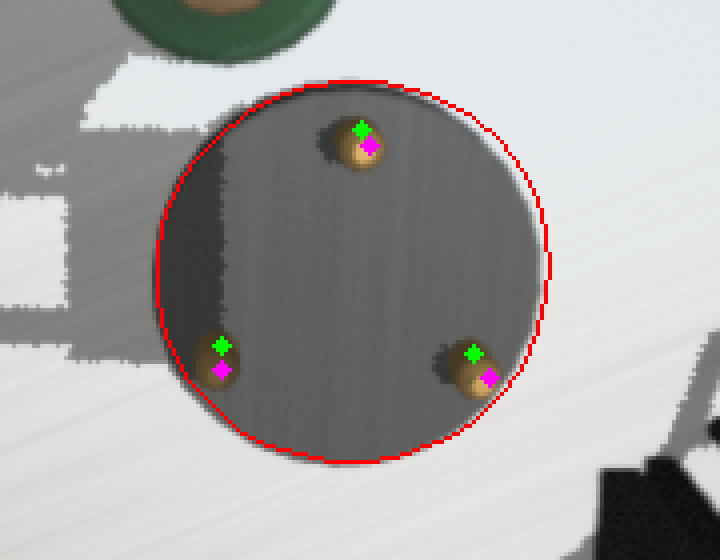

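arm_command(increments=[0,12,-7,0,0,0,4,0,34,-22,0,0,0,10,0,60,-38,0,0,0,16,0,86,-55,0,0,0,22,0,112,-71,0,0,0,28,0,138,-88,0,0,0,34,0,164,-104,0,0,0,40,0,189,-120,0,0,0,46])

```text
clock: 16.85
eef_pos: [0.5249, 0.1278, 0.1717]
eef_rot: [0.647, -3.072, 0.0]
contact_force: [0.5, -0.5, -4.2]
finger_gap: 0.0214
```

arm_command(increments=[0,5,-24,0,0,0,5,0,10,-49,0,0,0,11,0,15,-75,0,0,0,17,0,20,-100,0,0,0,23,0,26,-125,0,0,0,28,0,30,-140,0,0,0,30,0,30,-146,0,0,0,30,0,30,-146,0,0,0,30])

```text
clock: 17.65
eef_pos: [0.5577, -0.0165, 0.1721]
eef_rot: [-0.163, -3.137, -0.0]
contact_force: [-0.4, 0.6, -2.7]
finger_gap: 0.0214
```

```bash
python3 - <<'E'
from h import *
ctrl.read_camera("wrist"); ctrl.read_camera("wrist")
s=ctrl.read_state(); M=R.from_rotvec(s["eef_rot"]).as_matrix(); print(s["clock"],s["eef_pos"],s["contact_force"],s["finger_gap"],np.degrees(np.arctan2(M[1,0],M[0,0]))%360)
C=cam("scene")
im=cv2.imread("pics/scene5.png")
for n,a in (("scene",im),):
    a=a[110:210,320:440]; 
    def P(x): return proj(x,C)-[320,110]
    a=cv2.resize(a,None,fx=5,fy=5,interpolation=cv2.INTER_NEAREST)
    t=np.radians(70.1)
    for k in (90,210,330):
        u=P([.4777+.045*np.cos(t+np.radians(k)),.3477+.045*np.sin(t+np.radians(k)),.032])[0]; cv2.circle(a,tuple((u*5+2).astype(int).tolist()),3,(0,0,255),-1)
    for x in (-.035,.035):
        u=P([.4777+x*np.cos(t),.3477+x*np.sin(t),.078])[0]; cv2.circle(a,tuple((u*5+2).astype(int).tolist()),3,(255,0,255),-1)
now=ctrl.read_camera("scene"); cv2.imwrite("pics/scene7.png",now)
b=cv2.resize(now[150:270,220:360],(700,600),interpolation=cv2.INTER_NEAREST)[:500]
cv2.imwrite("pics/cmp.png",np.hstack([a,b])[:, :800] if False else a); cv2.imwrite("pics/now.png",b)
E
```

```text
17.75 [ 0.55757397 -0.01560064  0.17237425] [-0.47037582  0.03323023 -2.77027112] 0.021240002892481756 174.11264567217134
```

View pics/cmp.png

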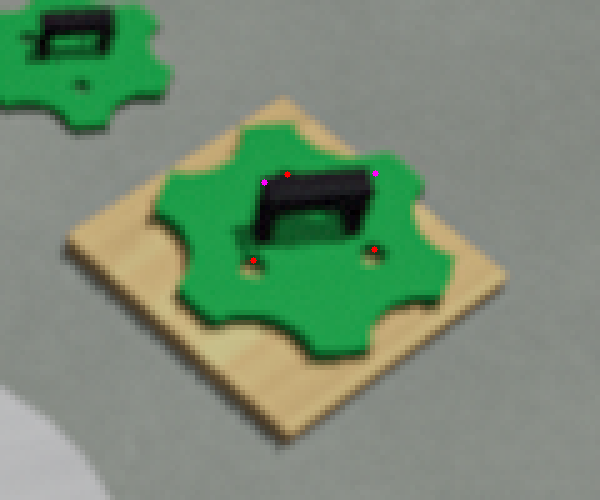

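I rotated the wrong way: a half turn of the handle isn't a symmetry of the hole pattern. Tool x has to be at 234.1°, a turn of −60° from here. The star is still high above the studs, so I can correct this. In the crop, the projected holes match the real ones, (253,263) and (375,251), to about 1 px.

arm_command(increments=[0,0,0,0,0,0,-6,0,0,0,0,0,0,-14,0,0,0,0,0,0,-22,0,0,0,0,0,0,-30,0,0,0,0,0,0,-38,0,0,0,0,0,0,-46,0,0,0,0,0,0,-54,0,0,0,0,0,0,-60])

```text
clock: 18.6
eef_pos: [0.5576, -0.0152, 0.1726]
eef_rot: [-1.437, 2.794, 0.0]
contact_force: [-0.0, 0.3, -3.0]
finger_gap: 0.0218
```

arm_command(increments=[0,0,0,20,0,0,0,0,0,0,40,0,0,0,0,0,0,50,0,0,0,0,0,0,55,0,0,0,0,0,0,55,0,0,0])

```text
clock: 19.1
eef_pos: [0.5577, -0.0159, 0.1173]
eef_rot: [1.428, -2.797, -0.0]
contact_force: [0.7, -0.7, -3.6]
finger_gap: 0.0217
```

```bash
python3 - <<'E'
from h import *
for i in range(6):
    s=ctrl.read_state(); M=R.from_rotvec(s["eef_rot"]).as_matrix(); print(s["clock"],s["eef_pos"],s["contact_force"].round(2),s["finger_gap"],np.degrees(np.arctan2(M[1,0],M[0,0]))%360)
    im=ctrl.read_camera(("scene","side")[i%2]); cv2.imwrite(f"pics/{('scene','side')[i%2]}8.png",im)
print(tool(np.array([.558,-.016,.1076])-s["eef_pos"]))
E
```

```text
19.1 [ 0.55765586 -0.01592542  0.11729003] [ 0.73 -0.66 -3.58] 0.021733765154916422 234.09489325416763
19.15 [ 0.55812151 -0.01595329  0.11795574] [-0.21 -0.65 -3.55] 0.021806952429478794 234.090299313065
19.2 [ 0.55837757 -0.01597953  0.11834621] [ 0.49 -0.14 -1.49] 0.021395454095655377 234.0845942032754
19.25 [ 0.55841615 -0.01602054  0.11850074] [ 0.82  0.04 -3.08] 0.021256869543151365 234.06972216535016
19.3 [ 0.55836239 -0.01610499  0.11850462] [ 0.42 -0.33 -3.32] 0.021375100422569984 234.05894468646812
19.35 [ 0.55823724 -0.01614417  0.11843078] [-0.11 -1.05 -3.11] 0.02139717847997243 234.05148315704244
[ 0.   0.3 10.8]
```

arm_command(increments=[0,0,0,4,0,0,0,0,0,0,8,0,0,0,0,0,0,11,0,0,0,0,0,0,13,0,0,0,0,0,0,15,0,0,0,0,0,0,16,0,0,0])

```text
clock: 20.0
eef_pos: [0.5576, -0.0163, 0.1013]
eef_rot: [1.427, -2.798, -0.0]
contact_force: [-0.6, -0.5, -2.5]
finger_gap: 0.0215
```

arm_command(increments=[0,0,0,1,0,0,0,0,0,0,2,0,0,0,0,0,0,3,0,0,0,0,0,0,4,0,0,0])

```text
clock: 20.4
eef_pos: [0.5583, -0.0161, 0.0978]
eef_rot: [-1.427, 2.797, -0.001]
contact_force: [1.5, 0.3, -2.3]
finger_gap: 0.0217
```

arm_command(increments=[0,0,0,2,0,0,0,0,0,0,4,0,0,0,0,0,0,6,0,0,0,0,0,0,8,0,0,0,0,0,0,9,0,0,0])

```text
clock: 20.9
eef_pos: [0.5583, -0.0161, 0.0886]
eef_rot: [-1.427, 2.798, -0.001]
contact_force: [2.1, -0.3, -1.2]
finger_gap: 0.0218
```

arm_command(increments=[0,0,0,1.5,0,0,0,0,0,0,3,0,0,0,0,0,0,4.5,0,0,0,0,0,0,5,0,0,0,0,0,0,5,0,0,0])

```text
clock: 21.4
eef_pos: [0.5582, -0.0161, 0.0837]
eef_rot: [-1.427, 2.798, -0.001]
contact_force: [3.4, -0.3, -2.1]
finger_gap: 0.0214
```

arm_command(increments=[0,-0.3,-0.4,0.5,0,0,0,0,-0.5,-0.6,1,0,0,0,0,-0.5,-0.6,1.5,0,0,0,0,-0.5,-0.6,2,0,0,0,0,-0.5,-0.6,2,0,0,0])

```text
clock: 21.9
eef_pos: [0.5584, -0.0162, 0.0816]
eef_rot: [1.427, -2.799, -0.0]
contact_force: [2.2, 0.8, -1.2]
finger_gap: 0.0218
```

arm_command(increments=[0,0,0,0.5,0,0,0,0,0,0,1,0,0,0,0,0,0,1,0,0,0])

```text
clock: 22.2
eef_pos: [0.5585, -0.0161, 0.0815]
eef_rot: [-1.428, 2.798, -0.0]
contact_force: [0.8, 1.6, 4.7]
finger_gap: 0.0214
```

The star is seated: z = 0.0815 against 0.0816 expected, and the contact force is now upward. Releasing and retreating.

arm_command(increments=[0.7,0,0,0,0,0,0,0.7,0,0,0,0,0,0,0.7,0,0,0,0,0,0,0.7,0,0,0,0,0,0,0.7,0,0,0,0,0,0,0.7,0,0,-5,0,0,0,0.7,0,0,-25,0,0,0,0.7,0,0,-60,0,0,0])

```text
clock: 23.0
eef_pos: [0.5567, -0.0165, 0.1392]
eef_rot: [1.424, -2.794, -0.003]
contact_force: [0.5, 0.9, -0.5]
finger_gap: 0.0604
```

arm_command(increments=[0.7,0,0,-40,0,0,0,0.7,0,0,-80,0,0,0,0.7,0,0,-120,0,0,0,0.7,-20,20,-150,0,0,0,0.7,-45,20,-170,0,0,0,0.7,-60,20,-170,0,0,0,0.7,-60,20,-170,0,0,0])

```text
clock: 23.7
eef_pos: [0.578, 0.0455, 0.3099]
eef_rot: [1.429, -2.797, -0.001]
contact_force: [-0.5, -0.1, -0.8]
finger_gap: 0.0608
```

```bash
python3 - <<'E'
from h import *
ctrl.read_camera("wrist"); s=ctrl.read_state(); print(s["clock"],s["eef_pos"],s["contact_force"].round(1),s["finger_gap"])
W=cam("wrist"); w=ctrl.read_camera("wrist"); c=ctrl.read_camera("scene"); cv2.imwrite("pics/w9.png",w); cv2.imwrite("pics/scene9.png",c)
a=cv2.resize(w,(800,600)); 
b=cv2.resize(c[140:290,110:370],(520,300)); cv2.imwrite("pics/fin.png",np.vstack([cv2.resize(w[:290],(560,290)),cv2.copyMakeBorder(b,0,0,0,40,0)]))
E
```

```text
23.75 [0.57708007 0.04458958 0.30906859] [-0.2 -0.2 -0.3] 0.06111789303247985
```

View pics/fin.png

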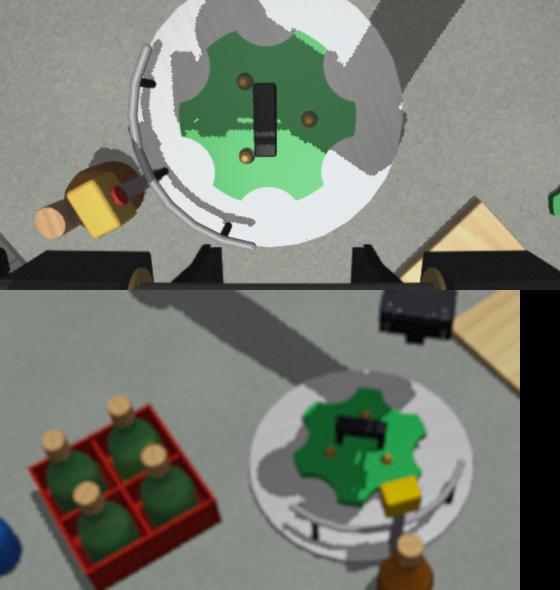

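All three studs show through the star's holes, at (245,81), (309,119) and (247,156) in the wrist view. The wheel lies flat, all four crate cells hold upright bottles, and the amber bottle and sensor have not moved. The gripper is clear, so I'm handing in.

```bash
python3 -c "
from station import ctrl
print(ctrl.job_done())"
```

```text
the job is handed in; nothing more can be done
None
```

Both parts of the job are done in the order asked, and I handed it in at about 24 s of the 64 s allowed.

- **Stray bottle:** I lifted it by its stopper and set it down gently on the yellow pad, with about 4 N of contact force when it touched. The last pictures show it upright in its cell.
- **Star wheel:** I gripped it by the handle, aligned it over the hub and lowered it slowly to the seat. The tool stopped at a height of 81.5 mm (81.6 mm expected) with about 5 N upward, and I then let go. All three studs show through the holes.
- **Other bottles:** The last pictures show the crated bottles and the amber bottle standing in place.

**What disagreed or went wrong:**
- I first turned the wheel to the wrong angle because I treated a half turn of the handle as equivalent. I noticed it well above the studs and turned it back 60° before lowering.
- The wheel pressed sideways on the studs with up to 3.4 N while going down, so I shifted it 0.8 mm.
- The scene camera put the studs about 2 px lower than my hub estimate. About half of that looked like a camera offset, since the star's holes were off by about 1 px too.

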